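# Put the bench ware back in its fitted trays

### The job

Tidy the laboratory bench: stand each of the four loose pieces (large amber jar, small amber bottle, measuring cylinder, slide box) upright in the shallow light grey tray that matches its foot in shape and size, flat on the tray's floor inside the rim. Set each one down rather than dropping it in, and leave the stoppered flask and the stack of dishes where they are.

Things in the scene. Friction and masses are not known exactly. Their poses are not given: they have to be found in the camera images.
- jar: large amber wide-mouth jar, closed, round: straight body 56 mm diameter up to 62 mm height, then a white cap 44 mm wide, 84 mm tall in all, about 160 g; stands upright, origin at the centre of its underside, z up
- vial: small amber bottle, closed, round: straight body 30 mm diameter up to 44 mm height, then a white cap 22 mm wide, 62 mm tall in all, about 40 g; stands upright, origin at the centre of its underside, z up
- cylinder: slim whitish measuring cylinder with blue marks on a blue hexagonal foot: foot 56 mm across corners (corners on its +x and -x axes), 48 mm across flats, 10 mm thick, with a collar 28 mm wide up to 18 mm height; tube 20 mm diameter up to its top at 129 mm (a tiny look-only spout at +x); about 70 g; stands upright, origin at the centre of its underside, z up
- slidebox: closed grey plastic box for microscope slides with a paper label on top: 86 mm long (its x), 36 mm wide (its y), 50 mm tall, about 110 g; origin at the centre of its underside, z up
- jar_tray: fixed shallow light grey plastic tray standing on the bench, floor 3 mm thick, rim wall 3 mm thick with its top 11 mm above the bench; origin at the centre of its underside, on the bench, z up; round, 76 mm inside and 82 mm outside diameter: for the large jar
- vial_tray: fixed shallow light grey plastic tray standing on the bench, floor 3 mm thick, rim wall 3 mm thick with its top 11 mm above the bench; origin at the centre of its underside, on the bench, z up; round, 48 mm inside and 54 mm outside diameter: for the small bottle
- cylinder_tray: fixed shallow light grey plastic tray standing on the bench, floor 3 mm thick, rim wall 3 mm thick with its top 11 mm above the bench; origin at the centre of its underside, on the bench, z up; hexagonal, 72 mm inside and 78 mm outside across flats, corners on its +x and -x axes: for the measuring cylinder, whose foot fits in at any yaw
- slidebox_tray: fixed shallow light grey plastic tray standing on the bench, floor 3 mm thick, rim wall 3 mm thick with its top 11 mm above the bench; origin at the centre of its underside, on the bench, z up; rectangular, inside 106 mm along its x and 56 mm along its y, outside 112 by 62 mm: for the slide box, long side along long side, either way round
- flask: bystander to be left alone: stoppered conical greenish flask, 72 mm wide at the foot, 116 mm tall, standing at the +y side of the work; origin at the centre of its underside
- dishes: bystander to be left alone: stack of three flat round whitish dishes, 93 mm diameter, 47 mm tall, at the -y side of the work; origin at the centre of its underside
Things that resemble listed ones, but are neither listed nor needed, are in the scene too. Of the things that look like the slidebox, the largest one is meant.

How it is judged:
By the outcome, as a careful person would: the job done as asked, in the order asked, and still so for the second after the job is handed in, with the robot touching nothing.
It also fails if it takes over 120 s, if anything falls off the work surface, if the arm or the gripper's body presses on something with over 40 N, if the wrist force passes 120 N, or if a joint passes its speed limit or range.

### The arm

A 6-joint arm with a two-finger parallel gripper is mounted at the origin on the work surface. World frame = base frame: x ahead of the robot, y to its left, z up, the work surface at z = 0. Lengths are in mm, angles in rad, forces in N, time in s.
With the tool pointing down it reaches from about 300 to 775 mm from the base axis. Payload 14.6 kg.
Tool frame: the origin (TCP) lies at the very end of the fingers, on their centre line; the grasp point (between the pads) lies 19 mm behind it; z points along the fingers, y is the line along which they close (so a half turn about z gives the same grasp; the last joint's range is limited). The gripper opens to 94 mm and grips with 3 to 60 N. Pads are 16 mm wide; open, the fingers measure 119 mm over their backs; the gripper's body (75 mm by 177 mm) begins 78 mm behind the grasp point.
Start: joints at [1.096, 0.3, 1.521, -0, 1.321, -0.067], TCP at [218.121, 504.888, 205.446] pointing down, gripper open.
Joint ranges: [-3.03, 3.03], [-0.79, 2.21], [0.23, 2.52], [-1.04, 4.18], [0, 3.07], [-2.55, 2.55]. Speed limits (rad/s): [2.22, 2.22, 2.57, 3.14, 3.14, 3.14].

### API

Orientations are given as [roll, pitch, yaw] about the fixed x, y, z axes, in that order (R = Rz(yaw) Ry(pitch) Rx(roll)).
In Python, from cell import read_state, viewer, manip, models gives the robot as it stands.
- The arm moves only by the tool carry_out, never from a script. Its argument "deltas" is a list of rows, each an object with "dp": the shift along the tool's x, y, z in mm, a list of three; "roll": the turn about the tool's z in degrees; "gripper": the opening, from -1 (shut) to 1 (fully open), so that 0 is half open. In form: [{"dp": [tx, ty, tz], "roll": roll, "gripper": gripper}, ...]. A call has 1 to 12 rows; each row is the pose to reach, as a shift and turn from the pose commanded when the call began, along the tool's axes at that moment; what a row does not reach only later rows make up. A row lasts 1/12 s, in which the tool goes at most 41.7 mm and 7.16 degrees, less where a joint would pass 70% of its speed; a pose out of reach is approached as far as the arm can. A call with a gripper value outside its range is refused whole. The fingers move at their own pace and stop on an object; "newtons" is the grip in N (left out, the last holds). Time passes only in rows, so rows that repeat a pose let the fingers close. It gives the time, the measured TCP pose, the force, the opening and the grip force at its end, in the units of the state.
- read_state(): the state, without advancing time (a new reading comes with each control period).
- viewer.camera(name): name is "scene" or "top" or "wrist"; returns the picture (480x640x3 uint8, red, green, blue); there is no depth.
- viewer.camera_params(name): a dict with "fovy" (degrees; the focal length in pixels is half the picture's height over the tangent of half this angle, whatever the lens; pixels are square), "cx", "cy" (the principal point, pixels), "k1" (the pictures are not rectified: a ray, as slopes to the right and down, at radius r is drawn at 1 + k1 r^2 times it, then the intrinsics apply), "eye" and "attitude" of the camera in the world; the wrist camera has in their place "T_tool_cam" (4x4, takes a point from camera to tool coordinates, whose origin is the TCP and whose axes are the flange's). Camera axes: x right, y up, looking along -z (the intrinsics and any distortion apply to the point x, -y, -z); pixel columns grow to the right and rows downward; lengths in mm; the calibration is good to about 2 mm. A picture is of the moment at which its call begins: read the wrist's pose just before it. camera_params takes no time and is no camera call.
- manip.sign_off(): hands the job in; it is judged then, once.
Trained networks look in the newest picture that a camera, given by its name, has taken for a name from the list of things; names that differ only in an ending like _2 or _b are one class to them, and where a whole thing is asked for, a point or a joint stands for the part that bears it (a point fixed in the world has none). Each returns a list of dicts, best first, with "p" (0 to 1); they miss things now and then, are a little off and sometimes report something else, mostly with a low value. They report only what shows in the picture. A call takes as long as a camera call. They do not tell look-alikes from the thing itself.
- models.cut_out(camera, label): "region" (480x640 bool, what is visible of it) and "box" ([left, top, right, bottom] in pixels, round what is visible of it).
The state is a dict: "clock": time; "joints": joint angles; "qd": joint speeds; "effort": joint torques, N m; "eef_pos": TCP position; "eef_rot": TCP orientation; "wrist_force": force on the tool from outside, world axes, zero at the start; "moment": the same for the moment, N m; "finger_gap": finger opening in mm; "finger_force": force on a finger pad.
Only numpy, scipy, OpenCV 4.12 (cv2) and the standard library are available. Lean on these libraries where they do the work, as an engineer would, in place of code of your own. Each camera call takes 0.05 s, during which the arm holds its last target. There are 200 camera calls.

## Working session

There is one attempt and no reset: what is moved stays moved. The work goes in short steps, Python scripts to look and compute and a tool call to move; the robot and the scene stay as the last step left them, time stands still between calls to the robot, and variables do not carry over. Pictures are saved under pics/ and viewed, at most 14 in all, crops included, and the job is handed in when it is done.

Besides the shell and the picture viewer there is one more tool, called after "Request:" by a JSON object that holds its "fn" and its "kwargs", one argument or row to a line. carry_out: Moves the arm, as the interface text tells. Its arguments: {"type":"object","properties":{"deltas":{"type":"array"},"newtons":{"type":"number"}},"required":["deltas"]}

```bash
mkdir -p pics; ls
cat > h.py <<'E'
import numpy as np, cv2
from scipy.spatial.transform import Rotation as R
from cell import read_state, viewer, manip, models
def cam(n, st=None):
    p=viewer.camera_params(n)
    f=240/np.tan(np.radians(p['fovy'])/2)
    if 'eye' in p:
        a=np.array(p['attitude'],float)
        Rm=a if a.shape==(3,3) else R.from_euler('xyz',a).as_matrix()
        eye=np.array(p['eye'],float)
    else:
        T=np.array(p['T_tool_cam']); st=st or read_state()
        Rt=R.from_euler('xyz',st['eef_rot']).as_matrix()
        Rm=Rt@T[:3,:3]; eye=np.array(st['eef_pos'])+Rt@T[:3,3]
    return dict(f=f,c=(p['cx'],p['cy']),k=p['k1'],R=Rm,eye=eye)
def ground(c,uv,z=0):
    uv=np.atleast_2d(uv).astype(float)
    K=np.array([[c['f'],0,c['c'][0]],[0,c['f'],c['c'][1]],[0,0,1]])
    s=cv2.undistortPoints(uv[:,None],K,np.array([c['k'],0,0,0.]))[:,0]
    d=np.c_[s[:,0],-s[:,1],-np.ones(len(s))]@c['R'].T
    return c['eye']+d*((z-c['eye'][2])/d[:,2])[:,None]
def project(c,P):
    q=(np.atleast_2d(P)-c['eye'])@c['R']
    s=np.c_[q[:,0],-q[:,1]]/-q[:,2:3]
    r2=(s**2).sum(1,keepdims=True)
    return s*(1+c['k']*r2)*c['f']+np.array(c['c'])
def save(n,im): cv2.imwrite('pics/'+n+'.png',cv2.cvtColor(im,cv2.COLOR_RGB2BGR))
E
python3 - <<'E'
from h import *
for n in ['scene','top']:
    im=viewer.camera(n); save(n+'0',im)
    print(n,viewer.camera_params(n))
    c=cam(n)
    for l in ['jar','vial','cylinder','slidebox','jar_tray','vial_tray','cylinder_tray','slidebox_tray','flask','dishes']:
        for d in models.cut_out(n,l)[:5]:
            b=d['box']; m=np.argwhere(d['region']).mean(0)[::-1]
            print(n,l,round(d['p'],2),np.round(b),np.round(m),np.round(ground(c,m)[0,:2]))
print(viewer.camera_params('wrist')); print(read_state())
E
```

```text
pics
scene {'fovy': 50.33530090386322, 'cx': 311.118044731346, 'cy': 240.53596041661487, 'k1': -0.02597910920949386, 'eye': array([1548.49350347, -158.10959029,  865.11046606]), 'attitude': array([ 0.92561328, -0.02021677,  1.44924237])}
scene jar 0.76 [181. 265. 204. 306.] [191. 285.] [ 564. -324.]
scene vial 0.61 [280. 228. 289. 250.] [283. 241.] [403. -81.]
scene cylinder 0.64 [428. 232. 451. 282.] [439. 260.] [528. 333.]
scene slidebox 0.84 [332. 221. 366. 250.] [349. 237.] [403. 108.]
scene slidebox 0.77 [344. 206. 370. 226.] [357. 215.] [292. 154.]
scene slidebox 0.68 [300. 260. 326. 285.] [311. 271.] [542. -17.]
scene jar_tray 0.86 [352. 284. 385. 302.] [367. 292.] [634. 110.]
scene cylinder_tray 0.85 [199. 230. 234. 248.] [215. 240.] [ 382. -271.]
scene slidebox_tray 0.85 [393. 220. 416. 246.] [404. 234.] [403. 269.]
scene flask 0.77 [490. 202. 517. 242.] [506. 225.] [386. 587.]
scene dishes 0.69 [199. 230. 236. 245.] [215. 240.] [ 383. -271.]
scene dishes 0.56 [ 78. 242. 120. 278.] [ 99. 260.] [ 442. -572.]
top {'fovy': 52.954589408221295, 'cx': 320.6432545459109, 'cy': 240.
[... 1384 characters left out ...]
   1.00000000e+00]])}
{'clock': 1.1, 'joints': array([ 1.09643487e+00,  2.99883061e-01,  1.52099492e+00,  2.62435728e-06,
        1.32067820e+00, -6.66016207e-02]), 'qd': array([-0.00088081, -0.00175412, -0.00155657, -0.0020776 ,  0.00197747,
        0.00209784]), 'effort': array([ 1.63504956e-04, -5.31662893e+01, -3.52916873e+01,  7.08672521e-02,
        2.13837385e-02, -1.80842579e-05]), 'eef_pos': array([218.10681672, 504.90376846, 205.45702884]), 'eef_rot': array([ 3.14155609e+00, -1.09414457e-07,  2.73383217e+00]), 'wrist_force': array([ 0.24777425, -0.42056656, -0.46710646]), 'moment': array([-0.00614828, -0.01623461, -0.01395073]), 'finger_force': 0.0, 'finger_gap': 93.84240511361111}
```

Run:
```python
import cv2
a=cv2.imread('pics/top0.png'); cv2.imwrite('pics/topc.png',cv2.resize(a[150:330,70:570],(800,288),interpolation=3).repeat(1,0))
b=cv2.imread('pics/scene0.png'); c=cv2.resize(b[180:320,60:540],(800,233),interpolation=3)
import numpy as np
cv2.imwrite('pics/both.png',np.vstack([cv2.imread('pics/topc.png'),c]))
```

```text
(no output)
```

View pics/both.png

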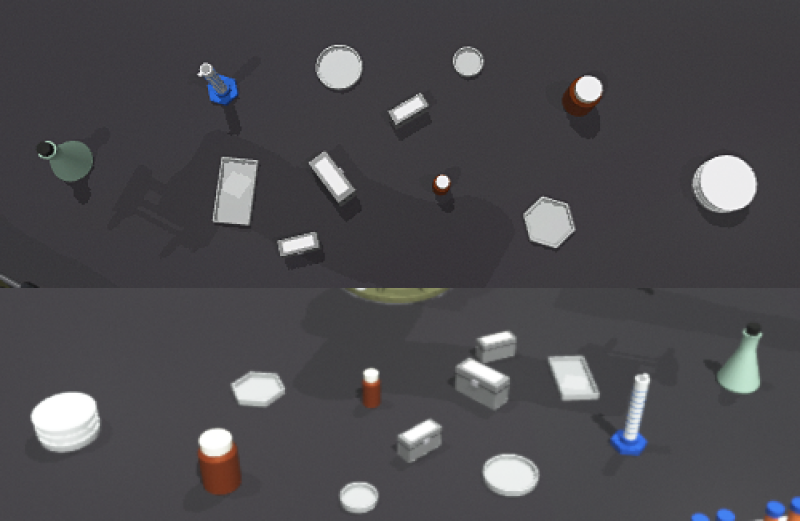

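Slidebox candidates in the top view are (278,261), (324,219) and (256,303). I choose (278,261), the largest. The other pieces each have only one candidate: jar (433,210), vial (345,265), cylinder (207,203). The trays are jar (~282,192), vial (362,188), hex (413,289) and rectangular (217,269). Next I fit the poses and check one close crop.

```bash
cat >> h.py <<'E'
from scipy.optimize import minimize
def ring(r,z,n=24,ph=0):
    t=np.arange(n)*2*np.pi/n+ph; return np.c_[r*np.cos(t),r*np.sin(t),np.full(n,z)]
def box(x,y,zs): return np.array([[a*x/2,b*y/2,z] for a in(-1,1) for b in(-1,1) for z in zs])
# each model: list of convex parts
M={'jar':[np.r_[ring(28,0),ring(28,62)],np.r_[ring(22,60),ring(22,84)]],
'vial':[np.r_[ring(15,0),ring(15,44)],np.r_[ring(11,42),ring(11,62)]],
'cylinder':[np.r_[ring(28,0,6),ring(28,10,6)],np.r_[ring(14,8),ring(14,18)],np.r_[ring(10,10),ring(10,129)]],
'slidebox':[box(86,36,(0,50))],
'jar_tray':[np.r_[ring(41,0),ring(41,11)]],'vial_tray':[np.r_[ring(27,0),ring(27,11)]],
'cylinder_tray':[np.r_[ring(39/np.cos(np.pi/6),0,6),ring(39/np.cos(np.pi/6),11,6)]],
'slidebox_tray':[box(112,62,(0,11))]}
def render(c,l,q):
    S=8; Rz=R.from_euler('z',q[2]).as_matrix(); m=np.zeros((480,640),np.uint8)
    for P in M[l]:
        h=cv2.convexHull((project(c,P@Rz.T+[q[0],q[1],0])).astype(np.float32))
        cv2.fillConvexPoly(m,np.round(h*S).astype(np.int32),255,cv2.LINE_AA,3)
    return m/255.
def fit(obs,l,q0):
    "obs: [(cam,region)]"
    yaw=l.startswith(('slidebox','cylinder'))
    yaws=np.radians(np.arange(0,180,20) if 'slide' in l else [0,15,30,45]) if yaw else [0]
    rs=[(c,cv2.GaussianBlur(r.astype(float),(0,0),1)) for c,r in obs]
    def cost(v):
        q=[v[0],v[1],v[2]/50 if yaw else 0]
        return sum(np.abs(cv2.GaussianBlur(render(c,l,q),(0,0),1)-r).sum()/r.sum() for c,r in rs)
    best=min(([q0[0],q0[1],y*50] for y in yaws),key=cost)
    for s in (12,4):
        o=minimize(cost,best,method='Nelder-Mead',options=dict(initial_simplex=np.array(best)+np.r_[[[0,0,0]],np.eye(3)*s],xatol=.1,fatol=1e-4)); best=o.x
    return np.round([best[0],best[1],np.degrees(best[2]/50)],1),round(o.fun/len(obs),3)
def find(l,q0,cams,pmin=.4,tol=45):
    obs=[]
    for n,c in cams.items():
        z=M[l][0][:,2].max()/2
        ds=[(np.linalg.norm(ground(c,np.argwhere(d['region']).mean(0)[::-1],z)[0,:2]-q0[:2]),d) for d in models.cut_out(n,l) if d['p']>pmin-.2]
        ds=[x for x in ds if x[0]<tol]
        if ds: obs.append((c,min(ds,key=lambda x:x[0])[1]['region']))
    return fit(obs,l,q0)+(len(obs),) if obs else None
def go(x,y,z,yaw=None):
    "deltas in tool axes from the current pose"
    s=read_state(); Rt=R.from_euler('xyz',s['eef_rot']).as_matrix()
    d=Rt.T@(np.array([x,y,z])-s['eef_pos']); w=np.degrees(s['eef_rot'][2])
    r=0 if yaw is None else -((yaw-w+90)%180-90)
    print('dp',np.round(d,1),'roll',round(r,1),'alt',round(r-np.sign(r)*180,1),'yaw now',round(w,1),'j6',round(s['joints'][5],2))
G={'jar':(608,-315),'vial':(440,-82),'cylinder':(585,302),'slidebox':(435,100),'jar_tray':(640,108),'vial_tray':(665,-119),'cylinder_tray':(388,-271),'slidebox_tray':(406,269)}
E
python3 - <<'E'
from h import *
cs={}
for n in ['top','scene']: im=viewer.camera(n); cs[n]=cam(n); 
for l,g in G.items(): print(l,find(l,g,cs))
a=cv2.imread('pics/top0.png')[190:320,235:355]; b=cv2.imread('pics/scene0.png')[195:295,290:380]
a=cv2.resize(a,(400,433),interpolation=3);b=cv2.resize(b,(390,433),interpolation=3)
cv2.imwrite('pics/crop.png',np.hstack([a,b]))
go(580,-270,200,0)
E
```

```text
jar (array([ 605.5, -317.2,   11. ]), np.float64(0.144), 2)
vial (array([435.7, -83.4,  -0.8]), np.float64(0.508), 2)
cylinder (array([582.7, 311. ,  23.9]), np.float64(0.103), 1)
slidebox (array([435.7, 101.4,  38.1]), np.float64(0.162), 2)
jar_tray (array([637.8, 108.4,   4.5]), np.float64(0.091), 2)
vial_tray (array([ 662.6, -119.1,    8.4]), np.float64(0.1), 2)
cylinder_tray (array([ 387.8, -270.7,    7.9]), np.float64(0.14), 2)
slidebox_tray (array([404.7, 267.4,  -3.8]), np.float64(0.156), 2)
dp [-639.5 -567.8    5.5] roll -23.4 alt 156.6 yaw now 156.6 j6 -0.07
```

View pics/crop.png

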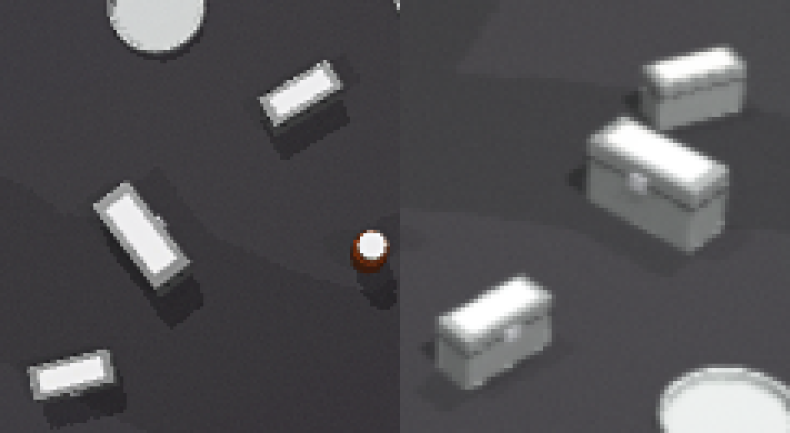

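The crop confirms the choice: the middle box (278,261) is clearly the largest and the other two are shorter. I'm moving over the jar.

Request:
{"fn": "carry_out", "kwargs": {
  "deltas": [
    {"dp":[-341,-300,5],"roll":45,"gripper":1},
    {"dp":[-341,-300,5],"roll":45,"gripper":1},
    {"dp":[-341,-300,5],"roll":45,"gripper":1},
    {"dp":[-341,-300,5],"roll":45,"gripper":1},
    {"dp":[-341,-300,5],"roll":45,"gripper":1},
    {"dp":[-341,-300,5],"roll":45,"gripper":1},
    {"dp":[-341,-300,5],"roll":45,"gripper":1},
    {"dp":[-341,-300,5],"roll":45,"gripper":1},
    {"dp":[-341,-300,5],"roll":45,"gripper":1},
    {"dp":[-480,-422,5],"roll":90,"gripper":1},
    {"dp":[-500,-440,5],"roll":90,"gripper":1},
    {"dp":[-530,-466,5],"roll":90,"gripper":1}
  ]
}}

```text
clock: 3.0
eef_pos: [432.2, 50.8, 201.3]
eef_rot: [3.141, -0.0, 1.567]
wrist_force: [0.3, 0.3, 0.3]
finger_gap: 94.1
finger_force: 0.0
```

Run:
```python
from h import *
go(606,-317,200,66.6)
```

```text
dp [-367.1  175.1    1.4] roll 23.2 alt -156.8 yaw now 89.8 j6 0.04
```

Request:
{"fn": "carry_out", "kwargs": {
  "deltas": [
    {"dp":[-367,175,1],"roll":23,"gripper":1},
    {"dp":[-367,175,1],"roll":23,"gripper":1},
    {"dp":[-367,175,1],"roll":23,"gripper":1},
    {"dp":[-367,175,1],"roll":23,"gripper":1},
    {"dp":[-367,175,1],"roll":23,"gripper":1},
    {"dp":[-367,175,1],"roll":23,"gripper":1},
    {"dp":[-367,175,1],"roll":23,"gripper":1},
    {"dp":[-367,175,1],"roll":23,"gripper":1},
    {"dp":[-367,175,1],"roll":23,"gripper":1},
    {"dp":[-367,175,1],"roll":23,"gripper":1},
    {"dp":[-367,175,1],"roll":23,"gripper":1},
    {"dp":[-367,175,1],"roll":23,"gripper":1}
  ]
}}

```text
clock: 4.0
eef_pos: [607.6, -314.7, 198.6]
eef_rot: [-3.14, -0.0, 1.17]
wrist_force: [-0.1, -0.2, 0.5]
finger_gap: 94.0
finger_force: 0.0
```

```bash
cat > look.py <<'E'
import sys
from h import *
name=sys.argv[1]; cs={'wrist':cam('wrist')}; im=viewer.camera('wrist'); save(name,im)
for l in sys.argv[2:]:
    r=find(l,G[l],cs); print(l,r)
    if r: im=np.where(np.abs(cv2.Laplacian(render(cs['wrist'],l,[r[0][0],r[0][1],np.radians(r[0][2])]),cv2.CV_64F))[...,None]>.8,[255,0,0],im).astype(np.uint8)
save(name,im)
s=read_state(); print(np.round(s['eef_pos'],1),np.degrees(s['eef_rot'][2]))
E
python3 look.py w1 jar dishes cylinder_tray 2>/dev/null || python3 look.py w2 jar
```

```text
jar (array([ 604.6, -318.7,    3.4]), np.float64(0.056), 1)
jar (array([ 604.6, -318.5,    2. ]), np.float64(0.045), 1)
[ 607.8 -312.6  200.6] 67.21398045654072
```

Run:
```python
from h import *
go(605,-318.5,20)
```

```text
dp [ -6.5  -0.4 180.6] roll 0 alt 0 yaw now 67.2 j6 -0.13
```

Request:
{"fn": "carry_out", "kwargs": {
  "deltas": [
    {"dp":[-6.5,-0.5,40],"roll":0,"gripper":1},
    {"dp":[-6.5,-0.5,80],"roll":0,"gripper":1},
    {"dp":[-6.5,-0.5,120],"roll":0,"gripper":1},
    {"dp":[-6.5,-0.5,155],"roll":0,"gripper":1},
    {"dp":[-6.5,-0.5,175],"roll":0,"gripper":1},
    {"dp":[-6.5,-0.5,180],"roll":0,"gripper":1},
    {"dp":[-6.5,-0.5,180],"roll":0,"gripper":1},
    {"dp":[-6.5,-0.5,180],"roll":0,"gripper":-1},
    {"dp":[-6.5,-0.5,180],"roll":0,"gripper":-1},
    {"dp":[-6.5,-0.5,180],"roll":0,"gripper":-1},
    {"dp":[-6.5,-0.5,180],"roll":0,"gripper":-1},
    {"dp":[-6.5,-0.5,180],"roll":0,"gripper":-1}
  ],
  "newtons": 15
}}

```text
clock: 5.2
eef_pos: [605.0, -319.6, 20.8]
eef_rot: [3.14, 0.0, 1.172]
wrist_force: [1.0, -0.1, 0.2]
finger_gap: 64.2
finger_force: 0.0
```

Request:
{"fn": "carry_out", "kwargs": {
  "deltas": [
    {"dp":[0,0,0],"roll":0,"gripper":-1},
    {"dp":[0,0,0],"roll":0,"gripper":-1},
    {"dp":[0,0,0],"roll":0,"gripper":-1},
    {"dp":[0,0,0],"roll":0,"gripper":-1},
    {"dp":[0,0,-10],"roll":0,"gripper":-1},
    {"dp":[0,0,-30],"roll":0,"gripper":-1},
    {"dp":[0,0,-50],"roll":0,"gripper":-1},
    {"dp":[0,0,-70],"roll":0,"gripper":-1},
    {"dp":[0,0,-80],"roll":0,"gripper":-1}
  ],
  "newtons": 15
}}

```text
clock: 5.95
eef_pos: [605.4, -319.8, 103.0]
eef_rot: [3.139, 0.0, 1.172]
wrist_force: [0.6, 0.1, -1.3]
finger_gap: 55.4
finger_force: 15.0
```

Run:
```python
from h import *
go(638,108.4,100,102)
```

```text
dp [ 407.3 -136.2    2.5] roll -34.9 alt 145.1 yaw now 67.1 j6 -0.14
```

Request:
{"fn": "carry_out", "kwargs": {
  "deltas": [
    {"dp":[14,-5,0],"roll":-1,"gripper":-1},
    {"dp":[42,-14,0],"roll":-4,"gripper":-1},
    {"dp":[80,-27,0],"roll":-7,"gripper":-1},
    {"dp":[120,-40,0],"roll":-10,"gripper":-1},
    {"dp":[160,-53,0],"roll":-14,"gripper":-1},
    {"dp":[200,-67,0],"roll":-17,"gripper":-1},
    {"dp":[240,-80,0],"roll":-20,"gripper":-1},
    {"dp":[280,-94,0],"roll":-24,"gripper":-1},
    {"dp":[320,-107,0],"roll":-27,"gripper":-1},
    {"dp":[358,-120,0],"roll":-30,"gripper":-1},
    {"dp":[388,-130,0],"roll":-33,"gripper":-1},
    {"dp":[402,-135,0],"roll":-35,"gripper":-1}
  ]
}}

```text
clock: 6.95
eef_pos: [635.3, 108.2, 98.8]
eef_rot: [-3.14, -0.001, 1.79]
wrist_force: [0.1, -0.2, -1.6]
finger_gap: 55.7
finger_force: 15.0
```

```bash
python3 look.py w3 jar_tray; python3 -c "
from h import *
go(638,108.4,24)"
```

```text
jar_tray (array([636.9, 105.1,  10.8]), np.float64(1.147), 1)
[635.6 106.3  98.9] 102.44215805602583
dp [ 1.5  3.  74.9] roll 0 alt 0 yaw now 102.4 j6 -0.11
```

View pics/w3.png

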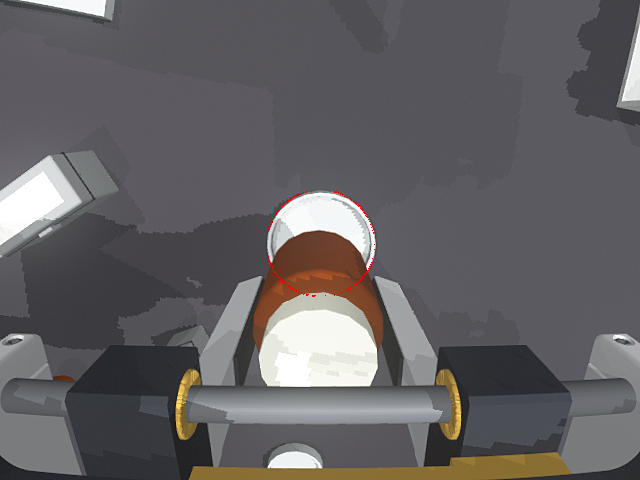

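The picture shows the jar held at (318,300) with the fitted tray ring around (322,243). The two agree, so I lower it.

Request:
{"fn": "carry_out", "kwargs": {
  "deltas": [
    {"dp":[2,2,20],"roll":0,"gripper":-1},
    {"dp":[2,2,40],"roll":0,"gripper":-1},
    {"dp":[2,2,56],"roll":0,"gripper":-1},
    {"dp":[2,2,66],"roll":0,"gripper":-1},
    {"dp":[2,2,71],"roll":0,"gripper":-1},
    {"dp":[2,2,73],"roll":0,"gripper":-1},
    {"dp":[2,2,74],"roll":0,"gripper":-1},
    {"dp":[2,2,74.5],"roll":0,"gripper":-1},
    {"dp":[2,2,74.5],"roll":0,"gripper":-1}
  ]
}}

```text
clock: 7.8
eef_pos: [638.4, 105.7, 26.2]
eef_rot: [3.14, 0.0, 1.783]
wrist_force: [-0.1, -0.6, -1.3]
finger_gap: 55.2
finger_force: 15.0
```

Request:
{"fn": "carry_out", "kwargs": {
  "deltas": [
    {"dp":[0,0,0.7],"roll":0,"gripper":-1},
    {"dp":[0,0,1.3],"roll":0,"gripper":-1},
    {"dp":[0,0,1.3],"roll":0,"gripper":-1}
  ]
}}

```text
clock: 8.05
eef_pos: [638.0, 105.8, 24.3]
eef_rot: [3.141, 0.0, 1.783]
wrist_force: [0.5, -0.1, -1.4]
finger_gap: 55.3
finger_force: 15.0
```

Request:
{"fn": "carry_out", "kwargs": {
  "deltas": [
    {"dp":[0,0,0.7],"roll":0,"gripper":-1},
    {"dp":[0,0,1],"roll":0,"gripper":-1},
    {"dp":[0,0,1],"roll":0,"gripper":-1}
  ]
}}

```text
clock: 8.3
eef_pos: [638.0, 105.8, 23.3]
eef_rot: [3.141, -0.0, 1.783]
wrist_force: [0.1, 0.9, 1.2]
finger_gap: 55.7
finger_force: 15.0
```

Request:
{"fn": "carry_out", "kwargs": {
  "deltas": [
    {"dp":[0,0,0],"roll":0,"gripper":0.6},
    {"dp":[0,0,0],"roll":0,"gripper":0.6},
    {"dp":[0,0,0],"roll":0,"gripper":0.6},
    {"dp":[0,0,0],"roll":0,"gripper":0.6},
    {"dp":[0,0,-15],"roll":0,"gripper":0.6},
    {"dp":[0,0,-45],"roll":0,"gripper":0.6},
    {"dp":[0,0,-85],"roll":0,"gripper":0.4},
    {"dp":[0,0,-125],"roll":0,"gripper":0.2},
    {"dp":[0,0,-150],"roll":0,"gripper":0.2}
  ]
}}

```text
clock: 9.05
eef_pos: [638.7, 105.9, 177.7]
eef_rot: [3.137, 0.0, 1.783]
wrist_force: [0.3, -0.0, 1.3]
finger_gap: 58.8
finger_force: 0.0
```

```bash
python3 look.py w4 jar; python3 -c "
from h import *
go(450,-86,190,79)"
```

```text
jar None
[639.7 106.  178.6] 102.15362963153255
dp [-147.8 -225.8  -13.1] roll 23.2 alt -156.8 yaw now 102.2 j6 -0.1
```

Request:
{"fn": "carry_out", "kwargs": {
  "deltas": [
    {"dp":[-148,-226,-13],"roll":23,"gripper":0.2},
    {"dp":[-148,-226,-13],"roll":23,"gripper":0.2},
    {"dp":[-148,-226,-13],"roll":23,"gripper":0.2},
    {"dp":[-148,-226,-13],"roll":23,"gripper":0.2},
    {"dp":[-148,-226,-13],"roll":23,"gripper":0.2},
    {"dp":[-148,-226,-13],"roll":23,"gripper":0.2},
    {"dp":[-148,-226,-13],"roll":23,"gripper":0.2},
    {"dp":[-148,-226,-13],"roll":23,"gripper":0.2},
    {"dp":[-148,-226,-13],"roll":23,"gripper":0.2}
  ]
}}

```text
clock: 9.9
eef_pos: [447.8, -87.0, 185.9]
eef_rot: [-3.142, -0.0, 1.379]
wrist_force: [-0.6, -0.6, -0.0]
finger_gap: 56.5
finger_force: 0.0
```

```bash
sed -i "s/^G={/G={/;\$a G['jarnow']=(638,106)" h.py; python3 look.py w5 vial; python3 -c "
from h import *
go(440,-84,16)
cs={}
for n in ['top','scene']: viewer.camera(n); cs[n]=cam(n)
print(find('jar',(638,106),cs))"
```

```text
vial (array([435.4, -85.8,   7.3]), np.float64(0.084), 1)
[448.6 -86.  185.7] 79.1607201600085
dp [  0.4  -8.7 169.7] roll 0 alt 0 yaw now 79.2 j6 -0.08
(array([636.8, 109.5,   5.6]), np.float64(0.131), 2)
```

View pics/w5.png

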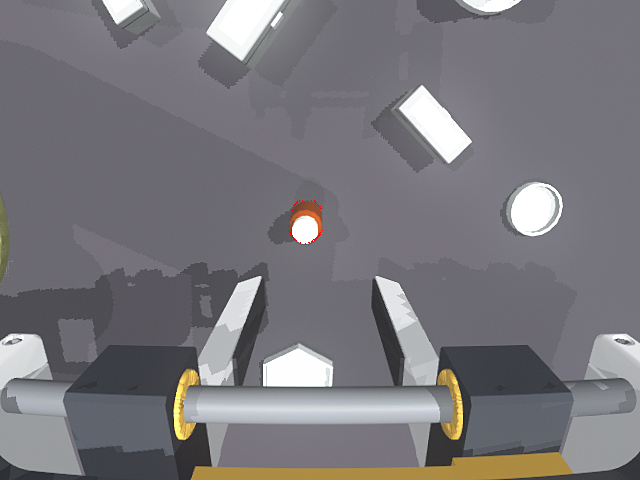

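Request:
{"fn": "carry_out", "kwargs": {
  "deltas": [
    {"dp":[-1.5,-12.5,40],"roll":0,"gripper":0.2},
    {"dp":[-1.5,-12.5,80],"roll":0,"gripper":0.2},
    {"dp":[-1.5,-12.5,120],"roll":0,"gripper":0.2},
    {"dp":[-1.5,-12.5,150],"roll":0,"gripper":0.2},
    {"dp":[-1.5,-12.5,168],"roll":0,"gripper":0.2},
    {"dp":[-1.5,-12.5,175],"roll":0,"gripper":0.2},
    {"dp":[-1.5,-12.5,175],"roll":0,"gripper":0.2},
    {"dp":[-1.5,-12.5,175],"roll":0,"gripper":-1},
    {"dp":[-1.5,-12.5,175],"roll":0,"gripper":-1},
    {"dp":[-1.5,-12.5,175],"roll":0,"gripper":-1},
    {"dp":[-1.5,-12.5,175],"roll":0,"gripper":-1},
    {"dp":[-1.5,-12.5,175],"roll":0,"gripper":-1}
  ],
  "newtons": 10
}}

```text
clock: 11.2
eef_pos: [436.2, -85.7, 11.9]
eef_rot: [3.14, 0.0, 1.381]
wrist_force: [-0.8, 0.5, 5.3]
finger_gap: 30.4
finger_force: 10.0
```

Request:
{"fn": "carry_out", "kwargs": {
  "deltas": [
    {"dp":[0,0,0],"roll":0,"gripper":-1},
    {"dp":[0,0,0],"roll":0,"gripper":-1},
    {"dp":[0,0,0],"roll":0,"gripper":-1},
    {"dp":[0,0,0],"roll":0,"gripper":-1}
  ]
}}

```text
clock: 11.53
eef_pos: [436.2, -85.7, 11.9]
eef_rot: [3.14, 0.0, 1.381]
wrist_force: [-0.9, 0.9, 7.7]
finger_gap: 29.9
finger_force: 10.0
```

Request:
{"fn": "carry_out", "kwargs": {
  "deltas": [
    {"dp":[0,0,-10],"roll":0,"gripper":-1},
    {"dp":[0,0,-30],"roll":0,"gripper":-1},
    {"dp":[0,0,-55],"roll":0,"gripper":-1},
    {"dp":[0,0,-75],"roll":0,"gripper":-1},
    {"dp":[0,0,-90],"roll":0,"gripper":-1}
  ]
}}

```text
clock: 11.95
eef_pos: [436.0, -85.7, 103.6]
eef_rot: [3.14, 0.0, 1.381]
wrist_force: [-0.8, -0.5, -0.6]
finger_gap: 29.9
finger_force: 10.0
```

```bash
python3 -c "
from h import *
go(662.6,-119,100,79)"
```

```text
dp [  9.9 228.8   4.1] roll 0.1 alt -179.9 yaw now 79.1 j6 -0.09
```

Request:
{"fn": "carry_out", "kwargs": {
  "deltas": [
    {"dp":[0,14,0],"roll":0,"gripper":-1},
    {"dp":[2,45,0],"roll":0,"gripper":-1},
    {"dp":[4,82,0],"roll":0,"gripper":-1},
    {"dp":[6,120,0],"roll":0,"gripper":-1},
    {"dp":[8,158,0],"roll":0,"gripper":-1},
    {"dp":[9,195,0],"roll":0,"gripper":-1},
    {"dp":[10,220,0],"roll":0,"gripper":-1},
    {"dp":[10,229,0],"roll":0,"gripper":-1},
    {"dp":[10,229,0],"roll":0,"gripper":-1}
  ]
}}

```text
clock: 12.7
eef_pos: [663.4, -119.0, 101.0]
eef_rot: [-3.141, 0.0, 1.382]
wrist_force: [-1.0, -0.5, -0.0]
finger_gap: 29.8
finger_force: 10.0
```

```bash
python3 look.py w6 vial_tray; python3 -c "
from h import *
go(662.6,-119,15)"
```

```text
vial_tray (array([ 662.1, -122.1,    8.6]), np.float64(0.218), 1)
[ 661.9 -118.7  101.2] 79.15008107865886
dp [-0.1  0.8 86.2] roll 0 alt 0 yaw now 79.2 j6 -0.04
```

View pics/w6.png

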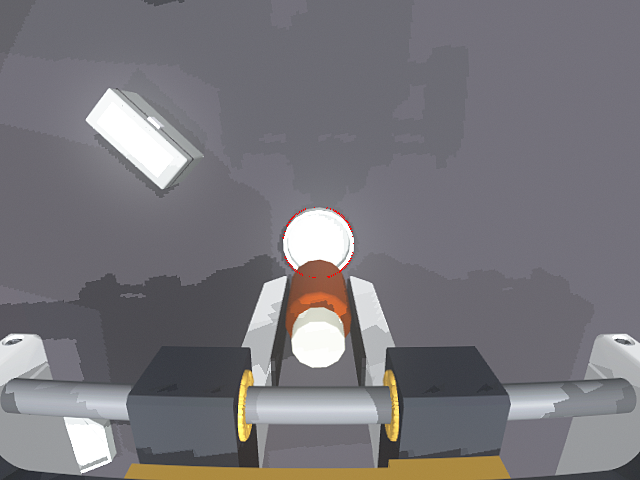

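The tray ring is at (319,242) and the bottle hangs straight at (320,310). I lower it gently.

Request:
{"fn": "carry_out", "kwargs": {
  "deltas": [
    {"dp":[-1,0,25],"roll":0,"gripper":-1},
    {"dp":[-1,0,50],"roll":0,"gripper":-1},
    {"dp":[-1,0,68],"roll":0,"gripper":-1},
    {"dp":[-1,0,78],"roll":0,"gripper":-1},
    {"dp":[-1,0,82],"roll":0,"gripper":-1},
    {"dp":[-1,0,84],"roll":0,"gripper":-1},
    {"dp":[-1,0,84.5],"roll":0,"gripper":-1},
    {"dp":[-1,0,84.5],"roll":0,"gripper":-1}
  ]
}}

```text
clock: 13.47
eef_pos: [662.7, -120.0, 17.9]
eef_rot: [3.14, 0.0, 1.381]
wrist_force: [0.8, -0.5, -0.7]
finger_gap: 29.6
finger_force: 10.0
```

Request:
{"fn": "carry_out", "kwargs": {
  "deltas": [
    {"dp":[0,0,0.5],"roll":0,"gripper":-1},
    {"dp":[0,0,1],"roll":0,"gripper":-1},
    {"dp":[0,0,1],"roll":0,"gripper":-1}
  ]
}}

```text
clock: 13.72
eef_pos: [662.4, -119.9, 16.0]
eef_rot: [3.141, 0.0, 1.381]
wrist_force: [0.4, -0.0, 0.2]
finger_gap: 29.6
finger_force: 10.0
```

Request:
{"fn": "carry_out", "kwargs": {
  "deltas": [
    {"dp":[0,0,0.7],"roll":0,"gripper":-1},
    {"dp":[0,0,1],"roll":0,"gripper":-1},
    {"dp":[0,0,1],"roll":0,"gripper":-1}
  ]
}}

```text
clock: 13.97
eef_pos: [662.4, -119.9, 15.0]
eef_rot: [3.141, 0.0, 1.381]
wrist_force: [-0.7, -0.4, 3.5]
finger_gap: 30.0
finger_force: 10.0
```

Request:
{"fn": "carry_out", "kwargs": {
  "deltas": [
    {"dp":[0,0,0],"roll":0,"gripper":0},
    {"dp":[0,0,0],"roll":0,"gripper":0},
    {"dp":[0,0,0],"roll":0,"gripper":0},
    {"dp":[0,0,-3],"roll":0,"gripper":0},
    {"dp":[0,0,-20],"roll":0,"gripper":0},
    {"dp":[0,0,-55],"roll":0,"gripper":0},
    {"dp":[0,0,-95],"roll":0,"gripper":0},
    {"dp":[0,0,-135],"roll":0,"gripper":0},
    {"dp":[0,0,-175],"roll":0,"gripper":0},
    {"dp":[0,0,-205],"roll":0,"gripper":0}
  ]
}}

```text
clock: 14.8
eef_pos: [662.5, -119.9, 223.9]
eef_rot: [3.138, 0.0, 1.381]
wrist_force: [0.3, 0.2, 0.6]
finger_gap: 46.8
finger_force: 0.0
```

```bash
python3 -c "
from h import *
go(560,290,240,118)
cs={}
for n in ['top','scene']: viewer.camera(n); cs[n]=cam(n)
print(find('vial',(662,-120),cs))"
```

```text
dp [ 383.3 -177.7  -16.8] roll -38.8 alt 141.2 yaw now 79.2 j6 -0.04
None
```

Request:
{"fn": "carry_out", "kwargs": {
  "deltas": [
    {"dp":[383,-178,-17],"roll":-39,"gripper":0},
    {"dp":[383,-178,-17],"roll":-39,"gripper":0},
    {"dp":[383,-178,-17],"roll":-39,"gripper":0},
    {"dp":[383,-178,-17],"roll":-39,"gripper":0},
    {"dp":[383,-178,-17],"roll":-39,"gripper":0},
    {"dp":[383,-178,-17],"roll":-39,"gripper":0},
    {"dp":[383,-178,-17],"roll":-39,"gripper":0},
    {"dp":[383,-178,-17],"roll":-39,"gripper":0},
    {"dp":[383,-178,-17],"roll":-39,"gripper":0},
    {"dp":[383,-178,-17],"roll":-39,"gripper":0},
    {"dp":[383,-178,-17],"roll":-39,"gripper":0},
    {"dp":[383,-178,-17],"roll":-39,"gripper":0}
  ]
}}

```text
clock: 16.0
eef_pos: [558.2, 291.9, 234.6]
eef_rot: [-3.139, -0.0, 2.066]
wrist_force: [0.0, -0.9, -0.2]
finger_gap: 47.0
finger_force: 0.0
```

```bash
python3 look.py w7 cylinder; python3 -c "
from h import *
cs={}
for n in ['top','scene']: viewer.camera(n); cs[n]=cam(n)
print(find('vial',(662,-120),cs))"
```

```text
cylinder (array([580.9, 306.6,  16.8]), np.float64(0.058), 1)
[559.4 289.1 235.2] 118.15575761758063
(array([ 661.6, -117.7,    5.5]), np.float64(0.234), 2)
```

View pics/w7.png

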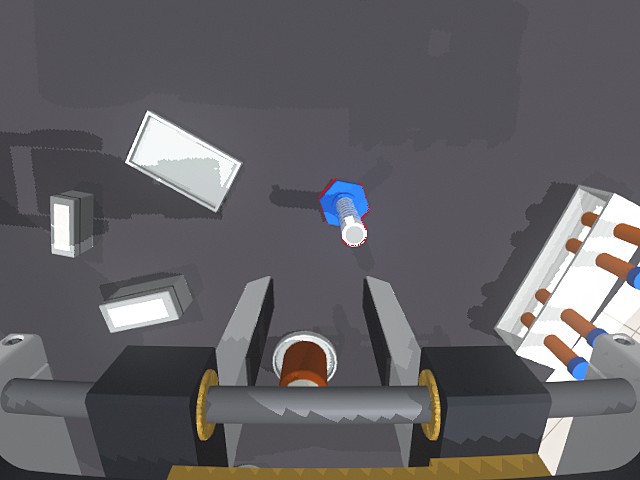

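The wrist view shows the cylinder's foot at (343,203) and its top at (354,233), fitted well. Jar and bottle stand in their trays. A rack at the right (570,290) is clear of the reach.

Request:
{"fn": "carry_out", "kwargs": {
  "deltas": [
    {"dp":[4,27,10],"roll":0,"gripper":0},
    {"dp":[4,27,35],"roll":0,"gripper":0},
    {"dp":[4,27,70],"roll":0,"gripper":0},
    {"dp":[4,27,105],"roll":0,"gripper":0},
    {"dp":[4,27,140],"roll":0,"gripper":0},
    {"dp":[4,27,162],"roll":0,"gripper":0},
    {"dp":[4,27,168],"roll":0,"gripper":0},
    {"dp":[4,27,168],"roll":0,"gripper":-1},
    {"dp":[4,27,168],"roll":0,"gripper":-1},
    {"dp":[4,27,168],"roll":0,"gripper":-1},
    {"dp":[4,27,168],"roll":0,"gripper":-1},
    {"dp":[4,27,168],"roll":0,"gripper":-1}
  ],
  "newtons": 12
}}

```text
clock: 17.3
eef_pos: [582.1, 306.3, 70.3]
eef_rot: [3.139, 0.0, 2.062]
wrist_force: [0.7, -0.2, 4.8]
finger_gap: 19.7
finger_force: 12.0
```

Request:
{"fn": "carry_out", "kwargs": {
  "deltas": [
    {"dp":[0,0,0],"roll":0,"gripper":-1},
    {"dp":[0,0,0],"roll":0,"gripper":-1},
    {"dp":[0,0,0],"roll":0,"gripper":-1}
  ]
}}

```text
clock: 17.55
eef_pos: [582.1, 306.3, 70.2]
eef_rot: [3.139, 0.0, 2.062]
wrist_force: [-0.4, -1.8, 6.1]
finger_gap: 19.7
finger_force: 12.0
```

Request:
{"fn": "carry_out", "kwargs": {
  "deltas": [
    {"dp":[0,0,-10],"roll":0,"gripper":-1},
    {"dp":[0,0,-30],"roll":0,"gripper":-1},
    {"dp":[0,0,-55],"roll":0,"gripper":-1},
    {"dp":[0,0,-75],"roll":0,"gripper":-1},
    {"dp":[0,0,-90],"roll":0,"gripper":-1}
  ]
}}

```text
clock: 17.97
eef_pos: [581.8, 306.3, 161.6]
eef_rot: [3.139, 0.0, 2.062]
wrist_force: [0.3, -0.2, -0.5]
finger_gap: 19.4
finger_force: 12.0
```

```bash
python3 -c "
from h import *
go(388,-271,160,60)"
```

```text
dp [-417.6 -443.2    0.6] roll 58.2 alt -121.8 yaw now 118.2 j6 -0.06
```

Request:
{"fn": "carry_out", "kwargs": {
  "deltas": [
    {"dp":[-9,-9,0],"roll":1,"gripper":-1},
    {"dp":[-27,-29,0],"roll":3,"gripper":-1},
    {"dp":[-50,-53,0],"roll":6,"gripper":-1},
    {"dp":[-75,-80,0],"roll":9,"gripper":-1},
    {"dp":[-100,-106,0],"roll":13,"gripper":-1},
    {"dp":[-125,-133,0],"roll":17,"gripper":-1},
    {"dp":[-150,-159,0],"roll":20,"gripper":-1},
    {"dp":[-175,-186,0],"roll":24,"gripper":-1},
    {"dp":[-200,-212,0],"roll":27,"gripper":-1},
    {"dp":[-225,-239,0],"roll":31,"gripper":-1},
    {"dp":[-250,-265,0],"roll":34,"gripper":-1},
    {"dp":[-270,-287,0],"roll":37,"gripper":-1}
  ]
}}

```text
clock: 18.97
eef_pos: [454.9, -69.3, 159.5]
eef_rot: [3.141, 0.0, 1.413]
wrist_force: [0.6, -0.8, 0.6]
finger_gap: 19.6
finger_force: 12.0
```

```bash
python3 -c "
from h import *
go(388,-271,160,60)"
```

```text
dp [-209.7  -34.4   -0.5] roll 21.0 alt -159.0 yaw now 81.0 j6 -0.07
```

Request:
{"fn": "carry_out", "kwargs": {
  "deltas": [
    {"dp":[-20,-3,0],"roll":2,"gripper":-1},
    {"dp":[-52,-8,0],"roll":5,"gripper":-1},
    {"dp":[-87,-14,0],"roll":9,"gripper":-1},
    {"dp":[-122,-20,0],"roll":13,"gripper":-1},
    {"dp":[-155,-25,0],"roll":17,"gripper":-1},
    {"dp":[-185,-30,0],"roll":20,"gripper":-1},
    {"dp":[-203,-33,0],"roll":21,"gripper":-1},
    {"dp":[-210,-34,0],"roll":21,"gripper":-1},
    {"dp":[-210,-34,0],"roll":21,"gripper":-1}
  ]
}}

```text
clock: 19.72
eef_pos: [389.5, -270.6, 159.1]
eef_rot: [3.141, 0.0, 1.049]
wrist_force: [-0.3, 0.6, -0.9]
finger_gap: 19.7
finger_force: 12.0
```

```bash
python3 look.py w8 cylinder_tray; python3 -c "
from h import *
go(387.5,-271,75)"
```

```text
cylinder_tray (array([ 386.3, -272.2,   17.4]), np.float64(0.961), 1)
[ 390.1 -269.   158.9] 60.19146736842867
dp [-3.  -1.3 83.9] roll 0 alt 0 yaw now 60.2 j6 -0.16
```

View pics/w8.png

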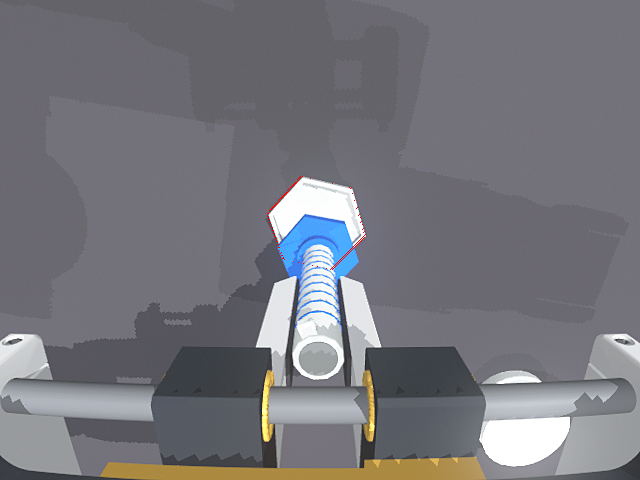

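The hex tray (316,222) fits its ring, and the cylinder hangs straight with its foot at (320,250). I lower it.

Request:
{"fn": "carry_out", "kwargs": {
  "deltas": [
    {"dp":[-2,-1.5,20],"roll":0,"gripper":-1},
    {"dp":[-2,-1.5,45],"roll":0,"gripper":-1},
    {"dp":[-2,-1.5,64],"roll":0,"gripper":-1},
    {"dp":[-2,-1.5,76],"roll":0,"gripper":-1},
    {"dp":[-2,-1.5,81],"roll":0,"gripper":-1},
    {"dp":[-2,-1.5,83],"roll":0,"gripper":-1},
    {"dp":[-2,-1.5,84],"roll":0,"gripper":-1},
    {"dp":[-2,-1.5,84],"roll":0,"gripper":-1}
  ]
}}

```text
clock: 20.48
eef_pos: [388.1, -270.5, 75.3]
eef_rot: [3.141, 0.0, 1.051]
wrist_force: [-0.6, 0.2, -1.1]
finger_gap: 20.1
finger_force: 12.0
```

Request:
{"fn": "carry_out", "kwargs": {
  "deltas": [
    {"dp":[0,0,0.6],"roll":0,"gripper":-1},
    {"dp":[0,0,1.2],"roll":0,"gripper":-1},
    {"dp":[0,0,1.2],"roll":0,"gripper":-1}
  ]
}}

```text
clock: 20.73
eef_pos: [387.7, -270.8, 73.8]
eef_rot: [3.141, 0.0, 1.05]
wrist_force: [-0.3, 0.5, -0.5]
finger_gap: 20.1
finger_force: 12.0
```

Request:
{"fn": "carry_out", "kwargs": {
  "deltas": [
    {"dp":[0,0,0.6],"roll":0,"gripper":-1},
    {"dp":[0,0,1],"roll":0,"gripper":-1},
    {"dp":[0,0,1],"roll":0,"gripper":-1}
  ]
}}

```text
clock: 20.98
eef_pos: [387.8, -270.8, 73.1]
eef_rot: [3.141, 0.0, 1.05]
wrist_force: [-2.3, 2.0, 7.5]
finger_gap: 20.0
finger_force: 12.0
```

Request:
{"fn": "carry_out", "kwargs": {
  "deltas": [
    {"dp":[0,0,-0.3],"roll":0,"gripper":0},
    {"dp":[0,0,-0.3],"roll":0,"gripper":0},
    {"dp":[0,0,-0.3],"roll":0,"gripper":0},
    {"dp":[0,0,-0.3],"roll":0,"gripper":0},
    {"dp":[0,0,-15],"roll":0,"gripper":0},
    {"dp":[0,0,-50],"roll":0,"gripper":0},
    {"dp":[0,0,-90],"roll":0,"gripper":0},
    {"dp":[0,0,-130],"roll":0,"gripper":0},
    {"dp":[0,0,-140],"roll":0,"gripper":0}
  ]
}}

```text
clock: 21.73
eef_pos: [388.8, -271.7, 218.3]
eef_rot: [3.134, 0.001, 1.05]
wrist_force: [-0.2, 0.7, 0.9]
finger_gap: 47.0
finger_force: 0.0
```

```bash
python3 -c "
from h import *
go(440,90,200,128)"
```

```text
dp [ 339.2 -135.8   16.8] roll -67.8 alt 112.2 yaw now 60.2 j6 -0.17
```

Request:
{"fn": "carry_out", "kwargs": {
  "deltas": [
    {"dp":[347,-144,18],"roll":22,"gripper":0.4},
    {"dp":[347,-144,18],"roll":22,"gripper":0.4},
    {"dp":[347,-144,18],"roll":22,"gripper":0.4},
    {"dp":[347,-144,18],"roll":22,"gripper":0.4},
    {"dp":[347,-144,18],"roll":22,"gripper":0.4},
    {"dp":[347,-144,18],"roll":22,"gripper":0.4},
    {"dp":[347,-144,18],"roll":22,"gripper":0.4},
    {"dp":[347,-144,18],"roll":22,"gripper":0.4},
    {"dp":[347,-144,18],"roll":22,"gripper":0.4},
    {"dp":[347,-144,18],"roll":22,"gripper":0.4},
    {"dp":[347,-144,18],"roll":22,"gripper":0.4},
    {"dp":[347,-144,18],"roll":22,"gripper":0.4}
  ]
}}

```text
clock: 22.73
eef_pos: [435.2, 102.5, 194.0]
eef_rot: [-3.141, 0.001, 0.668]
wrist_force: [-0.1, -0.7, 1.0]
finger_gap: 65.7
finger_force: 0.0
```

```bash
python3 look.py w9 slidebox slidebox_tray; python3 -c "
from h import *
go(436,101,20,38)
cs={}
for n in ['top','scene']: viewer.camera(n); cs[n]=cam(n)
print(find('cylinder',(388,-271),cs))"
```

```text
slidebox (array([433.5,  97.7,  41.5]), np.float64(0.07), 1)
slidebox_tray (array([404. , 264.7,  -1.7]), np.float64(0.018), 1)
[435.4 101.  194.4] 38.080148580454754
dp [  0.5   0.4 174.4] roll 0.1 alt -179.9 yaw now 38.1 j6 1.05
(array([ 389.2, -268.4,   16.6]), np.float64(0.294), 1)
```

View pics/w9.png

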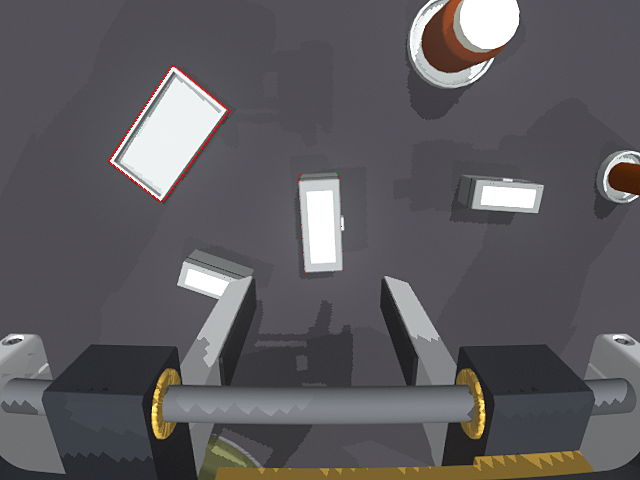

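The largest box is centred at (321,222), turned about 41°, and the tray fit at (168,133) is tight. The cylinder stands in the hex tray. Now the box grasp.

Request:
{"fn": "carry_out", "kwargs": {
  "deltas": [
    {"dp":[-3,2,40],"roll":-3,"gripper":0.4},
    {"dp":[-3,2,80],"roll":-3,"gripper":0.4},
    {"dp":[-3,2,120],"roll":-3,"gripper":0.4},
    {"dp":[-3,2,155],"roll":-3,"gripper":0.4},
    {"dp":[-3,2,172],"roll":-3,"gripper":0.4},
    {"dp":[-3,2,178],"roll":-3,"gripper":0.4},
    {"dp":[-3,2,178],"roll":-3,"gripper":0.4},
    {"dp":[-3,2,178],"roll":-3,"gripper":-1},
    {"dp":[-3,2,178],"roll":-3,"gripper":-1},
    {"dp":[-3,2,178],"roll":-3,"gripper":-1},
    {"dp":[-3,2,178],"roll":-3,"gripper":-1},
    {"dp":[-3,2,178],"roll":-3,"gripper":-1}
  ],
  "newtons": 15
}}

```text
clock: 24.08
eef_pos: [434.7, 98.6, 17.1]
eef_rot: [3.141, -0.001, 0.718]
wrist_force: [0.9, -0.6, 2.3]
finger_gap: 35.9
finger_force: 5.5
```

Request:
{"fn": "carry_out", "kwargs": {
  "deltas": [
    {"dp":[0,0,0],"roll":0,"gripper":-1},
    {"dp":[0,0,0],"roll":0,"gripper":-1},
    {"dp":[0,0,0],"roll":0,"gripper":-1},
    {"dp":[0,0,0],"roll":0,"gripper":-1}
  ]
}}

```text
clock: 24.42
eef_pos: [434.7, 98.6, 17.1]
eef_rot: [3.141, -0.001, 0.718]
wrist_force: [-0.8, -0.5, 7.5]
finger_gap: 35.8
finger_force: 15.0
```

Request:
{"fn": "carry_out", "kwargs": {
  "deltas": [
    {"dp":[0,0,-10],"roll":0,"gripper":-1},
    {"dp":[0,0,-30],"roll":0,"gripper":-1},
    {"dp":[0,0,-55],"roll":0,"gripper":-1},
    {"dp":[0,0,-75],"roll":0,"gripper":-1},
    {"dp":[0,0,-90],"roll":0,"gripper":-1}
  ]
}}

```text
clock: 24.83
eef_pos: [434.6, 98.6, 108.9]
eef_rot: [3.141, -0.002, 0.718]
wrist_force: [0.1, 0.4, -1.4]
finger_gap: 36.1
finger_force: 15.0
```

```bash
python3 -c "
from h import *
go(404.3,266,105,-2.5)"
```

```text
dp [  87.3 -146.     3.9] roll 43.6 alt -136.4 yaw now 41.1 j6 0.99
```

Request:
{"fn": "carry_out", "kwargs": {
  "deltas": [
    {"dp":[4,-7,0],"roll":2,"gripper":-1},
    {"dp":[14,-23,0],"roll":6,"gripper":-1},
    {"dp":[26,-43,0],"roll":11,"gripper":-1},
    {"dp":[38,-64,0],"roll":17,"gripper":-1},
    {"dp":[50,-84,0],"roll":23,"gripper":-1},
    {"dp":[62,-104,0],"roll":29,"gripper":-1},
    {"dp":[74,-124,0],"roll":35,"gripper":-1},
    {"dp":[83,-139,0],"roll":40,"gripper":-1},
    {"dp":[87,-146,0],"roll":43.5,"gripper":-1},
    {"dp":[87,-146,0],"roll":43.5,"gripper":-1},
    {"dp":[87,-146,0],"roll":43.5,"gripper":-1}
  ]
}}

```text
clock: 25.75
eef_pos: [403.5, 265.7, 106.8]
eef_rot: [3.141, -0.0, -0.038]
wrist_force: [0.1, 0.7, -1.6]
finger_gap: 35.6
finger_force: 15.0
```

Run:
```python
from h import *
cs={'wrist':cam('wrist')}; im=viewer.camera('wrist')
s=read_state()
c=cs['wrist']; o=np.array(im)
for l,q,col,z in [('slidebox_tray',(404.3,266,-2.2),(255,0,0),0)]:
    m=render(c,l,[q[0],q[1],np.radians(q[2])]); o[np.abs(cv2.Laplacian(m,cv2.CV_64F))>.8]=col
save('w10',o); go(404.3,266,20,-2.2)
```

```text
dp [ 0.6 -0.7 86.8] roll -0.0 alt 180.0 yaw now -2.2 j6 2.12
```

View pics/w10.png

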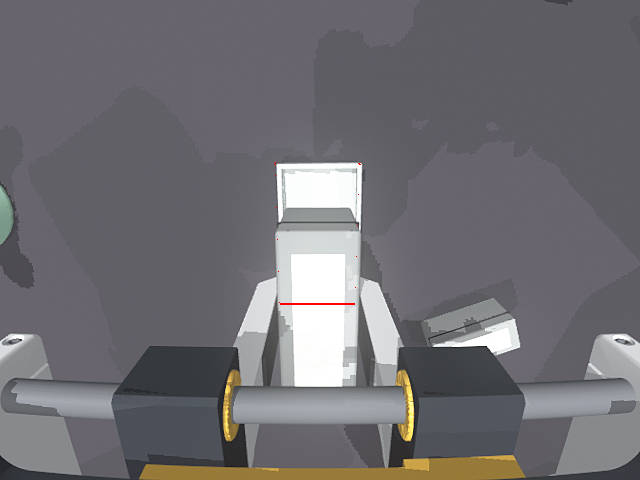

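Run:
```python
from h import *
c=cam('wrist')
print(ground(c,[[277,228],[359,228],[317,228]],140).round(1), read_state()['eef_pos'].round(1))
```

```text
[[447.1 280.  140. ]
 [445.8 246.3 140. ]
 [446.4 263.5 140. ]] [403.7 265.3 106.8]
```

The overlay sits on the tray rim (277–361, row 163) and the box is centred to within 2 mm. I lower it.

Request:
{"fn": "carry_out", "kwargs": {
  "deltas": [
    {"dp":[1,-1,25],"roll":0,"gripper":-1},
    {"dp":[1,-1,50],"roll":0,"gripper":-1},
    {"dp":[1,-1,68],"roll":0,"gripper":-1},
    {"dp":[1,-1,78],"roll":0,"gripper":-1},
    {"dp":[1,-1,82],"roll":0,"gripper":-1},
    {"dp":[1,-1,84],"roll":0,"gripper":-1},
    {"dp":[1,-1,84.5],"roll":0,"gripper":-1},
    {"dp":[1,-1,84.5],"roll":0,"gripper":-1}
  ]
}}

```text
clock: 26.47
eef_pos: [405.3, 266.8, 22.8]
eef_rot: [-3.141, -0.001, -0.041]
wrist_force: [0.5, -0.2, -1.5]
finger_gap: 35.7
finger_force: 15.0
```

Request:
{"fn": "carry_out", "kwargs": {
  "deltas": [
    {"dp":[0,0,0.6],"roll":0,"gripper":-1},
    {"dp":[0,0,1],"roll":0,"gripper":-1},
    {"dp":[0,0,1],"roll":0,"gripper":-1}
  ]
}}

```text
clock: 26.72
eef_pos: [404.9, 266.8, 21.3]
eef_rot: [-3.141, -0.001, -0.041]
wrist_force: [-0.6, -0.2, -0.4]
finger_gap: 36.0
finger_force: 15.0
```

Request:
{"fn": "carry_out", "kwargs": {
  "deltas": [
    {"dp":[0,0,0.6],"roll":0,"gripper":-1},
    {"dp":[0,0,1],"roll":0,"gripper":-1},
    {"dp":[0,0,1],"roll":0,"gripper":-1}
  ]
}}

```text
clock: 26.97
eef_pos: [404.8, 266.8, 20.1]
eef_rot: [-3.141, -0.0, -0.041]
wrist_force: [-1.4, -0.0, 2.0]
finger_gap: 36.0
finger_force: 15.0
```

Request:
{"fn": "carry_out", "kwargs": {
  "deltas": [
    {"dp":[0,0,0],"roll":0,"gripper":0.3},
    {"dp":[0,0,0],"roll":0,"gripper":0.3},
    {"dp":[0,0,0],"roll":0,"gripper":0.3},
    {"dp":[0,0,0],"roll":0,"gripper":0.3},
    {"dp":[0,0,-15],"roll":0,"gripper":0.3},
    {"dp":[0,0,-50],"roll":0,"gripper":0.3},
    {"dp":[0,0,-90],"roll":0,"gripper":0.3},
    {"dp":[0,0,-130],"roll":0,"gripper":0.3},
    {"dp":[0,0,-170],"roll":0,"gripper":0.3},
    {"dp":[0,0,-200],"roll":0,"gripper":0.3},
    {"dp":[-30,0,-230],"roll":0,"gripper":0.3},
    {"dp":[-60,0,-240],"roll":0,"gripper":0.3}
  ]
}}

```text
clock: 27.97
eef_pos: [345.2, 269.4, 263.5]
eef_rot: [-3.139, -0.004, -0.043]
wrist_force: [-0.1, 1.0, 0.9]
finger_gap: 61.2
finger_force: 0.0
```

```bash
sed -i 's/w11/w11/' look.py; python3 look.py w11 slidebox_tray
python3 - <<'E'
from h import *
cs={}
for n in ['top','scene']: im=viewer.camera(n); cs[n]=cam(n); save(n+'f',im)
for l,q in [('jar',(638,108)),('vial',(662,-120)),('cylinder',(388,-271)),('slidebox',(404,266))]: print(l,find(l,q,cs))
a=cv2.imread('pics/topf.png')[150:330,70:570]; b=cv2.imread('pics/scenef.png')[180:320,60:540]; w=cv2.imread('pics/w11.png')
cv2.imwrite('pics/fin.png',np.vstack([cv2.resize(a,(800,288),interpolation=3),cv2.resize(b,(800,233),interpolation=3)]))
E
```

```text
slidebox_tray (array([393.4, 271.4,   6.6]), np.float64(0.904), 1)
[343.  269.7 262.5] -2.264920211556262
jar (array([635.6, 110.5,   4.7]), np.float64(0.156), 2)
vial (array([ 661.8, -116.9,   -1.5]), np.float64(0.285), 2)
cylinder (array([ 388.8, -268.6,   21.8]), np.float64(0.093), 1)
slidebox (array([405.3, 270.1,  -4.8]), np.float64(0.681), 2)
```

View pics/fin.png

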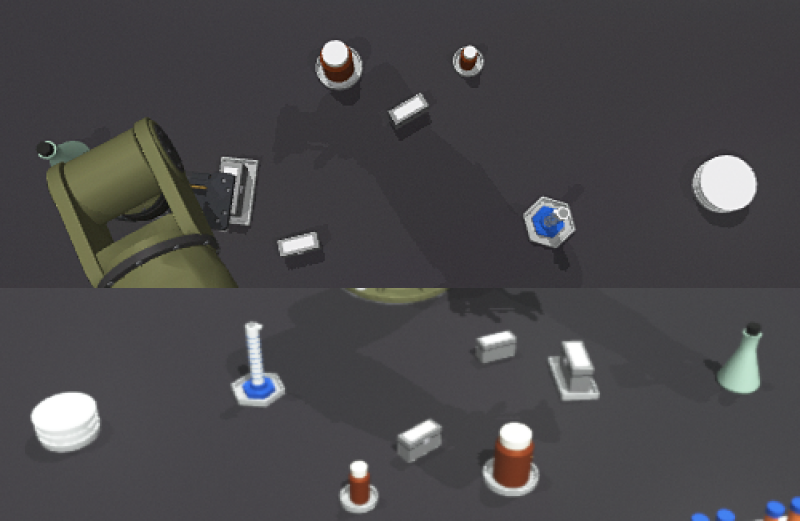

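View pics/w11.png

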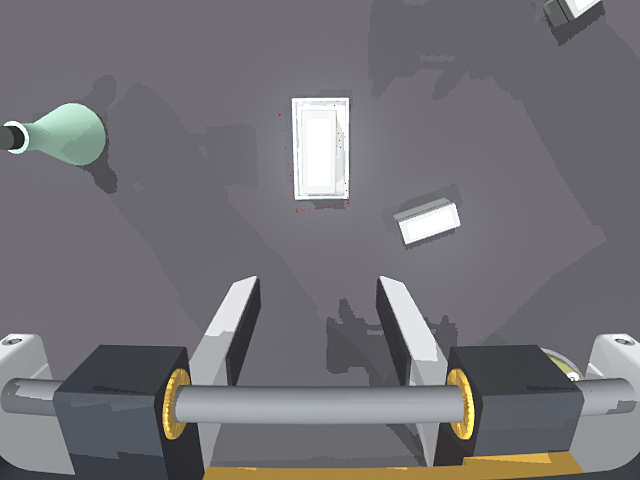

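All four pieces stand in their trays, at about jar (338,62), bottle (468,60), cylinder (550,222) and box (238,190) in the top half of the first picture. The flask and dishes have not moved. The wrist view shows the box inside its rim at (320,150). I'm handing in.

```bash
python3 -c "
from h import *
print(manip.sign_off())"
```

```text
the job is handed in; nothing more can be done
None
```

The jar, small bottle, measuring cylinder and slide box were each set down upright in their matching trays, the flask and dishes were left alone, and the job was handed in at about 28 s of robot time; the sign-off returned no verdict.

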